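# Check the screw caps of the rinse bottles and set the loose ones apart

## Robot

A 6-joint arm with a two-finger parallel gripper is mounted at the origin on the work surface. World frame = base frame: x ahead of the robot, y to its left, z up, the work surface at z = 0. Lengths are in mm, angles in rad, forces in N, time in s.
With the tool pointing down it reaches from about 350 to 875 mm from the base axis. Payload 4.2 kg.
Tool frame: the origin (TCP) lies midway between the tips of the shut fingers; the grasp point (between the pads) lies 19 mm behind it; x points along the fingers, y is the direction in which the jaws open and shut, and the axes are right-handed (so a half turn about x gives the same grasp; the last joint's range is limited). The gripper opens to 85 mm and grips with 20 to 120 N. Pads are 22 mm wide; open, the fingers measure 114 mm over their backs; the gripper's body (76 mm by 85 mm) begins 54 mm behind the grasp point. The pads swing forward as they close: fully open they stand 13 mm farther back than shut.
Start: joints at [-0.945, 0.385, 0.008, 0, -1.194, -0.259], TCP at [224.158, -583.397, 231.312] pointing down, gripper open.
Joint ranges: [-3.14, 3.14], [-1.21, 2.06], [-1.07, 1.41], [-3.16, 2.05], [-2.99, -0.16], [-3.1, 3.1]. Speed limits (rad/s): [2.79, 2.79, 3.14, 3.14, 3.14, 3.14].

## Interface

Orientations are given as a unit quaternion [x, y, z, w].
In Python, from bench import readout, imaging, arm gives the robot as it stands.
- The arm moves only by the tool arm_command, never from a script. Its argument "increments" is a list of rows, each a list of 3 entries, a list of its own where there are three numbers: the turn, a rotation vector about the world's x, y, z in degrees, then the shift along the world's x, y, z in mm, then the closure, from 0 (fully open) to 1 (shut). In form: [[[ax, ay, az], [tx, ty, tz], fingers], ...]. A call has exactly 5 rows; each row is the pose to reach, as a shift and turn from the pose measured when the call began; what a row does not reach only later rows make up. A row lasts 1/10 s, in which the tool goes at most 50 mm and 8.59 degrees, less where a joint would pass 70% of its speed; a pose out of reach is approached as far as the arm can. A call with a gripper value outside its range is refused whole. The fingers move at their own pace and stop on an object; the grip force is fixed at half the most. Time passes only in rows, so rows that repeat a pose let the fingers close, or fill a call up. It gives the time, the measured TCP pose, the force and the opening at its end, in the units of the state.
- readout.read_state(): the state, without advancing time (a new reading comes with each control period).
- imaging.get_image(name): name is "scene" or "side" or "wrist"; returns (picture, depth): 400x640x3 uint8, blue, green, red; 400x640 float32, mm along the optical axis (not along the pixel's ray), 0 where there is no reading.
- imaging.camera_info(name): a dict with "vfov" (degrees; the focal length in pixels is half the picture's height over the tangent of half this angle, whatever the lens; pixels are square), "cx", "cy" (the principal point, pixels), "eye" and "rotation" of the camera in the world; the wrist camera has in their place "T_tool_cam" (4x4, takes a point from camera to tool coordinates, whose origin is the TCP and whose axes are the tool frame's). Camera axes: x right, y down, z forward; pixel columns grow to the right and rows downward; lengths in mm; the calibration is good to about 2 mm. The wrist camera is an equidistant fisheye: a pixel r from the principal point sees the ray r / f radians off the axis. A picture is of the moment at which its call begins: read the wrist's pose just before it. camera_info takes no time and is no camera call.
- arm.job_done(): hands the job in, once; it reports no verdict.
The state is a dict: "clock": time; "joints": joint angles; "joint_vel": joint speeds; "joint_efforts": joint torques, N m; "position": TCP position; "ee_rot": TCP orientation; "contact_force": force on the tool from outside, world axes, zero at the start; "wrist_torque": the same for the moment, N m; "gripper_width": finger opening in mm.
Only numpy, scipy, OpenCV 4.12 (cv2) and the standard library are available. Lean on these libraries where they do the work, as an engineer would, in place of code of your own. Each camera call takes 0.05 s, during which the arm holds its last target. There are 200 camera calls.

## Task

Some of the four bottles in the wooden block have not been closed properly: find them by giving their caps a firm clockwise (closing) twist. Where the cap is tight, leave the bottle in its pocket; where it turns, screw it fully home before you lift the bottle, then stand that bottle upright on the floor of the steel drip tray, to be topped up, without dropping it. Do not disturb the other things on the bench.

Things in the scene. Friction and masses are not known exactly. Their poses are not given: they have to be found in the camera images.
- rack: wooden block, fixed, 92 mm along its x, 348 mm along its y, 46 mm tall, with a row of four square pockets 64 x 64 mm centred at x = 0 and y = -126, -42, 42, 126 mm. Origin: centre of its underside, z up. The pocket floors are 8 mm above the bench. In every pocket stands one bottle, centred within 2 mm and square to the block within 2 degrees. Up to two caps are loose; which ones changes and cannot be seen.
- pocket_1 (a point): floor centre of the pocket at y = -126 mm, axes as the block's. The four bottles look alike: square amber glass, 58 x 58 mm, 78 mm high to the flat shoulder, then a round neck 41 mm wide, and a black ribbed screw cap 46 mm in diameter and 28 mm tall, from 91 to 119 mm above the bottle's foot (its flat top is 127 mm above the bench while in the block). A full bottle weighs about 0.4 kg.
- pocket_2 (a point): floor centre of the pocket at y = -42 mm. The caps close clockwise seen from above. A loose cap turns on its bottle with little effort (about 0.1 N m) by 0.4 to 0.9 rad and then stops dead on its seat: it is home. Turned the other way it only gets looser, by up to a third of a turn in all; it does not come off. A tight cap does not turn on its bottle under any torque below 2 N m.
- pocket_3 (a point): floor centre of the pocket at y = 42 mm. The bottles have play in the pockets: one can turn together with its cap by about 0.11 rad from square, either way, before the pocket walls stop it, so a tight cap seems to give a little too. Only the torque felt after that tells a tight cap from a loose one.
- pocket_4 (a point): floor centre of the pocket at y = 126 mm. To twist a cap, grip it deep and across its diameter, with the fingertips about 36 mm below its top (the shoulder is 41 mm below), with some 70 N: that holds against 1 N m; a weak or shallow grip slips round as if the cap turned, or off it. A cap screwed home stays so if it is not twisted back, and the bottle can then be lifted by its cap or by its square body.
- tray: the shallow stainless drip tray, fixed to the bench, 200 x 200 mm outside, 20 mm tall, walls 3 mm, floor 3 mm thick. Origin: centre of its underside, z up. Its near half (x below 0 in its frame) is empty and has room for two bottles side by side along its y; a glass beaker stands in the far half.
- beaker: a glass beaker, 52 mm wide and 58 mm tall, standing in the far part of the tray (further than 28 mm beyond the tray's middle along the tray's +x). Origin at the centre of its underside, z up. Not part of the job.
- tweezers: steel tweezers 120 mm long, 15 mm wide, 9 mm high, lying along the near side of the rack. Origin at their middle on the bench, x along them. Not part of the job.
- blower: a black rubber dust blower, a 58 mm wide bulb with a nozzle, 88 mm tall, standing behind the rack. Origin at the centre of its underside. Not part of the job.
- loupe: a black eyeglass loupe, 38 mm wide, 32 mm tall, standing on the bench just behind the rack. Origin at the centre of its underside. Not part of the job.
- dome: a clear dust cover with a knob, 90 mm wide, 60 mm tall, standing behind the tray. Origin at the centre of its underside. Not part of the job.
- driver: a small screwdriver 110 mm long, 13 mm thick, lying towards the far edge. Origin near its middle, on the bench, x along it. Not part of the job.
- holder: a movement holder, 54 mm wide, 21 mm tall, standing behind the tray. Origin at the centre of its underside. Not part of the job.

How it is judged (in metres and radians):
At the end, for the whole second after the job is handed in: Every bottle that had a loose cap stands upright on the floor of the tray (foot centre within 75 mm of the tray's centre along each tray axis, tilt below 0.08 rad) with its cap within 0.2 rad of its seat; every bottle that had a tight cap stands upright in the pocket where it began (within 12 mm) (x of bottle_a_c0 in the frame of tray between -0.075 and 0.075 m and y of bottle_a_c0 in the frame of tray between -0.075 and 0.075 m and height (world z) of each of bottle_a_c0, bottle_c_c0 below 0.046 m and angle between each of bottle_a_c0, bottle_c_c0's own z axis and vertical below 0.08 rad and horizontal distance between cap_a_c1 and bottle_a_c2 below 0.0036 m and x of bottle_c_c0 in the frame of tray between -0.075 and 0.075 m and y of bottle_c_c0 in the frame of tray between -0.075 and 0.075 m and horizontal distance between cap_c_c1 and bottle_c_c2 below 0.0036 m and distance of each of bottle_b_c0, bottle_d_c0 from where it was at the start of the episode below 0.012 m and height (world z) of each of bottle_b_c0, bottle_d_c0 below 0.052 m and angle between each of bottle_b_c0, bottle_d_c0's own z axis and vertical below 0.1 rad); the robot touches nothing.
It fails at once if a bottle was lifted out of its pocket while its cap was still loose (more than 0.33 rad from its seat) ((height (world z) of bottle_a_c0 above 0.067 m and horizontal distance between cap_a_c1 and bottle_a_c2 above 0.006 m) or (height (world z) of bottle_c_c0 above 0.067 m and horizontal distance between cap_c_c1 and bottle_c_c2 above 0.006 m)).
It fails at once if a bottle was tipped over by more than 0.5 rad (angle between any of bottle_a_c0, bottle_b_c0, bottle_c_c0, bottle_d_c0's own z axis and vertical above 0.5 rad).
It fails at once if a bottle was dropped (let go with its foot more than 15 mm above the tray floor) ((height (world z) of bottle_a_c0 above 0.057 m and contact force between the fingers and cap_a_c0 below 0.2 N and contact force between the fingers and bottle_a_c0 below 0.2 N) or (height (world z) of bottle_b_c0 above 0.057 m and contact force between the fingers and cap_b_c0 below 0.2 N and contact force between the fingers and bottle_b_c0 below 0.2 N) or (height (world z) of bottle_c_c0 above 0.057 m and contact force between the fingers and cap_c_c0 below 0.2 N and contact force between the fingers and bottle_c_c0 below 0.2 N) or (height (world z) of bottle_d_c0 above 0.057 m and contact force between the fingers and cap_d_c0 below 0.2 N and contact force between the fingers and bottle_d_c0 below 0.2 N)).
It fails at once if another thing was disturbed (moved more than 25 mm) (distance of any of beaker, tweezers, blower, loupe, dome, driver, holder from where it was at the start of the episode above 0.025 m).
It also fails if it takes over 72 s, if anything falls off the work surface, if the arm or the gripper's body presses on something with over 40 N, if the wrist force passes 120 N, or if a joint passes its speed limit or range.

## Working session

There is one attempt and no reset: what is moved stays moved. The work goes in short steps, Python scripts to look and compute and a tool call to move; the robot and the scene stay as the last step left them, time stands still between calls to the robot, and variables do not carry over. Pictures are saved under pics/ and viewed, about 8 in all and at most 12, crops included, and the job is handed in when it is done.

Besides the shell and the picture viewer there is one more tool, called after "Emit:" by a JSON object that holds its "name" and its "arguments", one argument or row to a line. arm_command: Moves the arm, as the interface text tells. Its arguments: {"type":"object","properties":{"increments":{"type":"array","items":{"type":"array"}}},"required":["increments"]}

```bash
ls; mkdir -p pics; cat > h.py <<'E'
import numpy as np,cv2
from bench import readout,imaging,arm
from scipy.spatial.transform import Rotation as R
def ray(name,uv,info=None):
    i=info or imaging.camera_info(name); f=200/np.tan(np.radians(i["vfov"])/2)
    return i,f
def pix2w(name,u,v,z=None,depth=None):
    i,f=ray(name,None); d=np.array([(u-i["cx"])/f,(v-i["cy"])/f,1.])
    Rm=np.array(i["rotation"]);Rm=Rm if Rm.shape==(3,3) else R.from_quat(Rm).as_matrix()
    w=Rm@d; e=np.array(i["eye"],float)
    t=depth if depth is not None else (z-e[2])/w[2]
    return e+t*w
E
python3 - <<'E'
from h import *
print(readout.read_state())
for n in("scene","side","wrist"):
    print(n,imaging.camera_info(n)); p,d=imaging.get_image(n); cv2.imwrite(f"pics/{n}0.png",p); np.save(f"{n}0.npy",d)
a=cv2.imread("pics/scene0.png");cv2.imwrite("pics/scene0b.png",cv2.resize(a,(800,500)))
E
```

```text
pics
{'clock': 0.0, 'joints': array([-9.45427654e-01,  3.85569086e-01,  6.62400413e-03, -4.90764712e-04,
       -1.19402403e+00, -2.58603682e-01]), 'joint_vel': array([-0.00136867, -0.00028814, -0.00097483, -0.00118752,  0.00014359,
       -0.00032433]), 'joint_efforts': array([-8.48126911e-04, -3.92287767e+01,  1.88398057e+01,  4.18600872e+00,
       -4.52113876e-03, -9.03941498e-06]), 'position': array([ 223.92774072, -582.87522823,  230.21454538]), 'ee_rot': array([-0.12811906,  0.69544442,  0.12964578,  0.6950788 ]), 'contact_force': array([-0.34230529, -0.20361385, -0.41809361]), 'wrist_torque': array([-0.0618485 ,  0.0193708 , -0.01493581]), 'gripper_width': 85.46538883858148}
scene {'vfov': 55.643918704724356, 'cx': 315.6285191833364, 'cy': 200.38288930533838, 'eye': array([ 930.8562328 , -454.6098311 ,  856.25984941]), 'rotation': array([ 0.89991935,  0.32769221, -0.0954322 , -0.27139579])}
side {'vfov': 50.58162462201984, 'cx': 321.1054429367876, 'cy': 194.50435438242326, 'eye': array([321.115652 , 723.7152526, 718.2472917]), 'rotation': array([-0.16381491,  0.88689581, -0.42618839,  0.07031326])}
wrist {'vfov': 65.70646984690485, 'cx': 321.5113486147231, 'cy': 199.1792214407229, 'T_tool_cam': array([[ 8.83952435e-04, -2.90663815e-01,  9.56824835e-01,
        -1.43286811e+02],
       [ 9.99999587e-01,  5.37046135e-05, -9.07524606e-04,
        -2.14473324e-01],
       [ 2.12398656e-04,  9.56825242e-01,  2.90663742e-01,
        -7.44083316e+01],
       [ 0.00000000e+00,  0.00000000e+00,  0.00000000e+00,
         1.00000000e+00]])}
```

View pics/scene0.png

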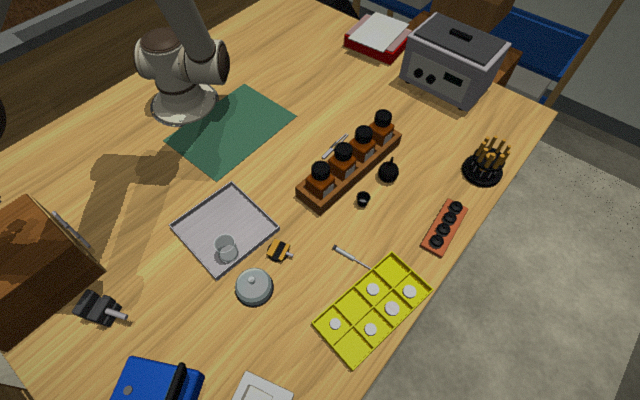

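View pics/side0.png

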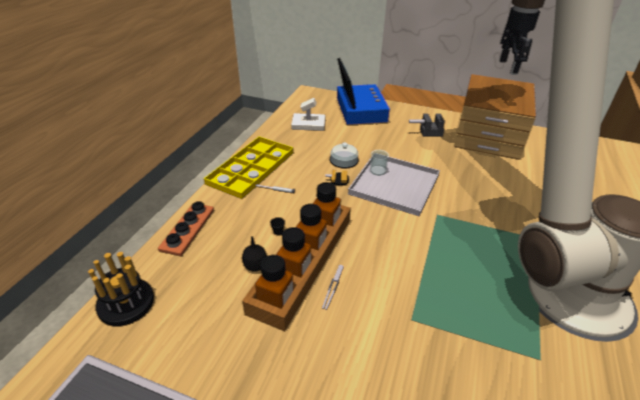

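The scene view shows four caps from (320,169) to (383,117), the tray around (225,230) with the beaker at (227,247), the loupe at (363,199), the blower at (388,171) and the tweezers at (335,147). The side view agrees. Next I'll measure these with depth.

```bash
python3 - <<'E'
from h import *
def cloud(n):
    d=np.load(n+"0.npy");i,f=ray(n,0);Rm=R.from_quat(i["rotation"]).as_matrix()
    v,u=np.mgrid[:400,:640];c=np.dstack([(u-i["cx"])/f*d,(v-i["cy"])/f*d,d])
    return (c@Rm.T+i["eye"]),d
C={}
for n in("scene","side"):
    P,d=cloud(n);ok=(d>0)
    pts=[((320,169),(344,150),(364,133),(383,117)),((326,190),(311,214),(293,239),(273,268))][n=="side"]
    X=[]
    for u,v in pts:
        s=P[v-16:v+17,u-16:u+17].reshape(-1,3);s=s[(s[:,2]>122)&(s[:,2]<134)]
        (a,b),r=cv2.minEnclosingCircle(s[:,:2].astype(np.float32));X.append((a,b));print(n,len(s),np.round([a,b,r,np.median(s[:,2])],1))
    X=np.array(X);print("step",np.diff(X,axis=0),X.mean(0))
    # tray rim
    reg=(P[...,0]>250)&(P[...,0]<750)&(P[...,1]>-450)&(P[...,1]<0)&ok&(P[...,2]>16)&(P[...,2]<24)
    m=reg.astype(np.uint8);k,l,st,ce=cv2.connectedComponentsWithStats(cv2.dilate(m,np.ones((3,3))))
    for j in range(1,k):
        if st[j,4]>60:
            q=P[(l==j)&reg][:,:2].astype(np.float32);print(" comp",st[j],ce[j].round(),cv2.minAreaRect(q))
    if n=="scene":
        tq=[pix2w(n,*p,z=20) for p in((232,184),(279,228),(218,277),(171,229))];print("tray corners",np.round(tq,0))
    for nm,p in dict(scene=dict(beaker=(227,240),loupe=(363,197),blower=(388,163),dome=(254,280),tw=(335,147),hold=(280,250)),side=dict(beaker=(379,158),loupe=(278,224),blower=(254,256),tw=(333,288))).get(n).items(): print(nm,P[p[1],p[0]].round())
E
```

```text
scene 216 [570.9  -0.6  23.5 125.9]
scene 220 [582.2  82.9  67.8 125.9]
scene 221 [587.4 164.6  73.8 125.9]
scene 202 [588.2 219.4  52.6 126. ]
step [[11.31384277 83.50898129]
 [ 5.13842773 81.68993378]
 [ 0.80029297 54.8026886 ]] [582.18276978 116.56300889]
 comp [ 168  180  113  100 1376] [224. 230.] ((450.8970642089844, -235.26028442382812), (200.54861450195312, 202.7443084716797), 84.2645492553711)
 comp [294 191  40  23 204] [313. 203.] ((575.9959106445312, -41.315650939941406), (102.98478698730469, 41.7774543762207), 23.12468910217285)
 comp [265 238  16  20 192] [273. 247.] ((587.9970703125, -200.36984252929688), (16.684812545776367, 46.2803955078125), 16.924043655395508)
 comp [218 241  16  11  75] [224. 245.] ((493.9226379394531, -271.8778991699219), (33.88428497314453, 9.600431442260742), 68.71240997314453)
 comp [277 242  17  20 182] [285. 252.] ((624.2492065429688, -188.60232543945312), (28.470088958740234, 46.5223503112793), 18.703731536865234)
 comp [237 281  36  24 186] [258. 297.] ((644.7481689453125, -311.5729675292969), (80.42463684082031, 30.77971649169922), 64.915
[... 759 characters left out ...]
02276611328), 21.529762268066406)
 comp [348 156  93  57 829] [397. 184.] ((448.67315673828125, -234.44967651367188), (204.44027709960938, 200.65716552734375), 84.37803649902344)
 comp [370 165  18   9  94] [378. 169.] ((504.4127197265625, -261.1726989746094), (43.457393646240234, 18.744871139526367), 10.11976432800293)
 comp [325 169  12  13  97] [332. 175.] ((622.958740234375, -187.64901733398438), (25.331588745117188, 48.18079376220703), 19.12492561340332)
 comp [341 169   8  14 105] [344. 175.] ((585.2815551757812, -198.3027801513672), (14.194134712219238, 49.66197967529297), 18.167484283447266)
beaker [ 513. -299.   32.]
loupe [677.  45.  12.]
blower [663. 190.  50.]
tw [490. 171.  -1.]
```

```bash
python3 - <<'E'
from h import *
allc=[]
for n in("scene","side"):
    d=np.load(n+"0.npy");i,f=ray(n,0);Rm=R.from_quat(i["rotation"]).as_matrix()
    v,u=np.mgrid[:400,:640];P=np.dstack([(u-i["cx"])/f*d,(v-i["cy"])/f*d,d])@Rm.T+i["eye"]
    m=(d>0)&(abs(P[...,2]-125.6)<5)&(abs(P[...,0]-590)<90)&(abs(P[...,1]-120)<180)
    k,l,st,ce=cv2.connectedComponentsWithStats(m.astype(np.uint8))
    X=[]
    for j in range(1,k):
        if st[j,4]>60:
            q=P[l==j];t=q[abs(q[:,2]-np.median(q[:,2]))<1.5]
            (a,b),r=cv2.minEnclosingCircle(t[:,:2].astype(np.float32));X.append((a,b));print(n,np.round([a,b,r,*t.mean(0)],1))
    X=np.array(sorted(X,key=lambda t:t[1]));dv=X[-1]-X[0];print(X.mean(0),np.linalg.norm(dv),np.degrees(np.arctan2(dv[1],dv[0])))
    t=(d>0)&(P[...,2]>46)&(P[...,2]<52)&(abs(P[...,0]-590)<120)&(abs(P[...,1]-120)<220)
    lo=(d>0)&(abs(P[...,2]-45)<3)&(abs(P[...,0]-590)<75)&(abs(P[...,1]-120)<200)
    print(cv2.minAreaRect(P[lo][:,:2].astype(np.float32)))
E
```

```text
scene [586.7 249.8  23.7 586.3 250.5 126. ]
scene [580.5 167.6  22.7 580.2 168.1 125.9]
scene [575.7  85.5  22.1 576.1  85.  125.9]
scene [ 5.713e+02 -6.000e-01  2.280e+01  5.718e+02 -3.000e-01  1.259e+02]
[578.53326416 125.57448806] 250.8314026048202 86.4884401216876
((597.160400390625, 122.83123016357422), (357.50872802734375, 112.41645812988281), 75.82901763916016)
side [569.9   2.8  23.2 568.6   2.2 125.2]
side [573.9  88.6  23.1 573.8  87.2 125.2]
side [578.4 169.3  23.8 577.7 170.1 125.2]
side [584.2 252.8  23.1 583.6 254.5 125.3]
[576.59577942 128.34946561] 250.4718768454637 86.70790565778343
((595.37841796875, 125.84561157226562), (351.34210205078125, 132.009033203125), 86.39401245117188)
```

```bash
cat >> h.py <<'E'
def st():
    s=readout.read_state();M=R.from_quat(s["ee_rot"]).as_matrix();y=M[:,1];x=M[:,0]
    print("t%.2f pos"%s["clock"],s["position"].round(1),"jaw yaw %.1f"%np.degrees(np.arctan2(y[1],y[0])),"x",x.round(3),"F",s["contact_force"].round(1),"T",s["wrist_torque"].round(2),"w %.1f"%s["gripper_width"],"q",s["joints"].round(2))
    return s
E
python3 -c "
from h import *
st()"
```

```text
t0.15 pos [ 224.  -583.   230.5] jaw yaw 111.0 x [-0.001  0.002 -1.   ] F [ 0.8 -0.1  0.4] T [-0.04 -0.05 -0.03] w 85.7 q [-0.95  0.39  0.01 -0.   -1.19 -0.26]
```

Emit:
{"name": "arm_command", "arguments": {
  "increments": [
    [[0,0,99],[346,584,-40],0],
    [[0,0,99],[346,584,-40],0],
    [[0,0,99],[346,584,-40],0],
    [[0,0,99],[346,584,-40],0],
    [[0,0,99],[346,584,-40],0]
  ]
}}

```text
clock: 0.65
position: [351.7, -366.8, 216.1]
ee_rot: [-0.376, 0.599, 0.377, 0.598]
contact_force: [1.1, 0.4, 0.4]
gripper_width: 85.7
```

```bash
python3 -c "
from h import *
st()"
```

```text
t0.65 pos [ 351.7 -366.8  216.1] jaw yaw 154.3 x [-0.001  0.    -1.   ] F [1.1 0.4 0.4] T [-0.1  -0.12  0.02] w 85.7 q [-0.49  0.2  -0.3   0.   -1.08  0.04]
```

Emit:
{"name": "arm_command", "arguments": {
  "increments": [
    [[0,0,56],[218.6,368,-36],0.3],
    [[0,0,56],[218.6,368,-36],0.3],
    [[0,0,56],[218.6,368,-36],0.3],
    [[0,0,56],[218.6,368,-36],0.3],
    [[0,0,56],[218.6,368,-36],0.3]
  ]
}}

```text
clock: 1.15
position: [478.8, -152.3, 195.2]
ee_rot: [-0.57, 0.419, 0.57, 0.419]
contact_force: [1.1, -0.4, -0.6]
gripper_width: 59.8
```

```bash
python3 -c "
from h import *
st()"
```

```text
t1.15 pos [ 478.8 -152.3  195.2] jaw yaw -162.7 x [-0.    -0.001 -1.   ] F [ 1.1 -0.4 -0.6] T [-0.11 -0.12 -0.04] w 59.8 q [ 0.02  0.21 -0.34  0.   -1.02  0.29]
```

Emit:
{"name": "arm_command", "arguments": {
  "increments": [
    [[0,0,12.7],[91.5,153.5,-20],0.2],
    [[0,0,12.7],[91.5,153.5,-20],0.2],
    [[0,0,12.7],[91.5,153.5,-20],0.2],
    [[0,0,12.7],[91.5,153.5,-20],0.2],
    [[0,0,12.7],[91.5,153.5,-25],0.2]
  ]
}}

```text
clock: 1.65
position: [572.2, 4.6, 169.5]
ee_rot: [0.613, -0.352, -0.613, -0.352]
contact_force: [0.4, 1.2, 0.4]
gripper_width: 68.6
```

```bash
python3 - <<'E'
from h import *
s=st();p,d=imaging.get_image("wrist");cv2.imwrite("pics/w1.png",p)
st()
i=imaging.camera_info("wrist");f=200/np.tan(np.radians(i["vfov"])/2)
T=np.array(i["T_tool_cam"]);M=R.from_quat(s["ee_rot"]).as_matrix()
def proj(w):
    t=M.T@(np.array(w)-s["position"]);c=T[:3,:3].T@(t-T[:3,3]);r=np.hypot(c[0],c[1]);a=np.arctan2(r,c[2]);return (i["cx"]+f*a*c[0]/r,i["cy"]+f*a*c[1]/r)
for b in((570.3,1.2),(575,85),(580,169)):
    for a in np.linspace(0,2*np.pi,24,False):
        u,v=proj((b[0]+23*np.cos(a),b[1]+23*np.sin(a),127));cv2.circle(p,(int(u),int(v)),1,(0,255,0),-1)
cv2.imwrite("pics/w1o.png",p)
E
```

```text
t1.65 pos [572.2   4.6 169.5] jaw yaw -149.7 x [ 0.    -0.001 -1.   ] F [0.4 1.2 0.4] T [-0.01  0.07 -0.02] w 68.6 q [ 0.29  0.35 -0.21  0.   -1.01  0.24]
t1.70 pos [570.2   2.9 168.3] jaw yaw -149.8 x [-0.003 -0.001 -1.   ] F [-0.3 -0.3 -1.1] T [-0.09  0.02  0.02] w 68.3 q [ 0.29  0.35 -0.22 -0.   -1.01  0.24]
```

View pics/w1o.png

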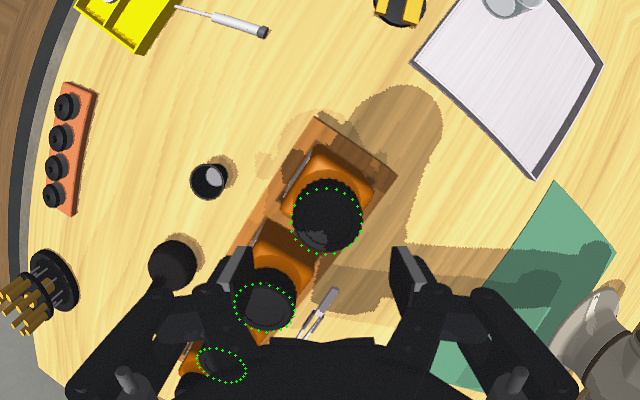

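Emit:
{"name": "arm_command", "arguments": {
  "increments": [
    [[0,0,0],[0,-1,-40],0.2],
    [[0,0,0],[0,-1,-79],0.2],
    [[0,0,0],[0,-1,-79.5],0.2],
    [[0,0,0],[0,-1,-79.5],0.2],
    [[0,0,0],[0,-1,-79.5],0.3]
  ]
}}

```text
clock: 2.2
position: [571.6, 1.6, 91.2]
ee_rot: [0.613, -0.353, -0.613, -0.353]
contact_force: [1.4, 0.1, -0.2]
gripper_width: 59.7
```

```bash
python3 -c "
from h import *
st()"
```

```text
t2.20 pos [571.6   1.6  91.2] jaw yaw -149.8 x [ 0.001 -0.    -1.   ] F [ 1.4  0.1 -0.2] T [-0.02 -0.06  0.01] w 59.7 q [ 0.29  0.43 -0.31  0.   -0.83  0.24]
```

Emit:
{"name": "arm_command", "arguments": {
  "increments": [
    [[0,0,0],[0,0,-2.5],0.3],
    [[0,0,0],[0,0,-2.5],1],
    [[0,0,0],[0,0,-2.5],1],
    [[0,0,0],[0,0,-2.5],1],
    [[0,0,0],[0,0,-2.5],1]
  ]
}}

```text
clock: 2.7
position: [571.9, 1.2, 90.5]
ee_rot: [0.614, -0.352, -0.612, -0.353]
contact_force: [-1.6, -2.3, 5.6]
gripper_width: 44.7
```

```bash
python3 -c "
from h import *
st()"
```

```text
t2.70 pos [571.9   1.2  90.5] jaw yaw -149.8 x [ 0.002 -0.001 -1.   ] F [-1.6 -2.3  5.6] T [-0.41  0.6  -0.06] w 44.7 q [ 0.29  0.43 -0.31  0.   -0.83  0.24]
```

Emit:
{"name": "arm_command", "arguments": {
  "increments": [
    [[0,0,-3],[0,0,0],1],
    [[0,0,-6],[0,0,0],1],
    [[0,0,-9],[0,0,0],1],
    [[0,0,-12],[0,0,0],1],
    [[0,0,-12],[0,0,0],1]
  ]
}}

```text
clock: 3.2
position: [570.9, 0.7, 90.4]
ee_rot: [0.574, -0.414, -0.573, -0.413]
contact_force: [-2.7, -2.0, -1.6]
gripper_width: 44.8
```

```bash
python3 -c "
from h import *
st()"
```

```text
t3.20 pos [570.9   0.7  90.4] jaw yaw -161.6 x [-0.    -0.003 -1.   ] F [-2.7 -2.  -1.6] T [-0.78  0.58  1.09] w 44.8 q [ 0.29  0.43 -0.31  0.   -0.83  0.03]
```

Emit:
{"name": "arm_command", "arguments": {
  "increments": [
    [[0,0,6],[0,0,0],1],
    [[0,0,9],[0,0,0],1],
    [[0,0,9],[0,0,0],0.2],
    [[0,0,9],[0,0,0],0.2],
    [[0,0,9],[0,0,30],0.2]
  ]
}}

```text
clock: 3.7
position: [568.4, 0.3, 117.3]
ee_rot: [-0.602, 0.37, 0.605, 0.365]
contact_force: [0.8, 0.0, -0.2]
gripper_width: 68.5
```

```bash
python3 -c "
from h import *
st()"
```

```text
t3.70 pos [5.684e+02 3.000e-01 1.173e+02] jaw yaw -152.7 x [-0.008 -0.004 -1.   ] F [ 0.8  0.  -0.2] T [0.02 0.02 0.03] w 68.5 q [ 0.29  0.4  -0.28  0.   -0.9   0.19]
```

Emit:
{"name": "arm_command", "arguments": {
  "increments": [
    [[0,0,2.5],[0,0,45],0.2],
    [[0,0,2.5],[3,40,48],0.2],
    [[0,0,2.5],[6.6,84.7,48],0.2],
    [[0,0,2.5],[6.6,84.7,48],0.2],
    [[0,0,2.5],[6.6,84.7,25],0.2]
  ]
}}

```text
clock: 4.2
position: [577.6, 87.2, 145.7]
ee_rot: [0.613, -0.354, -0.612, -0.354]
contact_force: [-0.1, 0.9, -0.5]
gripper_width: 68.3
```

```bash
python3 -c "
from h import *
st()"
```

```text
t4.20 pos [577.6  87.2 145.7] jaw yaw -150.1 x [ 0.001 -0.002 -1.   ] F [-0.1  0.9 -0.5] T [ 0.03 -0.01 -0.05] w 68.3 q [ 0.43  0.39 -0.22  0.   -0.97  0.09]
```

Emit:
{"name": "arm_command", "arguments": {
  "increments": [
    [[0,0,0],[-2,-2,-35],0.2],
    [[0,0,0],[-2,-2,-57],0.2],
    [[0,0,0],[-2,-2,-57],0.2],
    [[0,0,0],[-2,-2,-57],1],
    [[0,0,0],[-2,-2,-57],1]
  ]
}}

```text
clock: 4.7
position: [576.5, 85.2, 90.4]
ee_rot: [0.613, -0.354, -0.611, -0.354]
contact_force: [-0.7, 0.5, -2.6]
gripper_width: 45.0
```

```bash
python3 -c "
from h import *
st()"
```

```text
t4.70 pos [576.5  85.2  90.4] jaw yaw -150.1 x [ 0.003 -0.001 -1.   ] F [-0.7  0.5 -2.6] T [-0.05  0.07 -0.06] w 45.0 q [ 0.43  0.45 -0.28  0.   -0.84  0.09]
```

Emit:
{"name": "arm_command", "arguments": {
  "increments": [
    [[0,0,0],[0,0,0],1],
    [[0,0,-4],[0,0,0],1],
    [[0,0,-8],[0,0,0],1],
    [[0,0,-12],[0,0,0],1],
    [[0,0,-12],[0,0,0],1]
  ]
}}

```text
clock: 5.2
position: [576.0, 84.7, 90.6]
ee_rot: [0.573, -0.416, -0.571, -0.416]
contact_force: [-0.7, -0.7, -3.9]
gripper_width: 44.6
```

```bash
python3 -c "
from h import *
st()"
```

```text
t5.20 pos [576.   84.7  90.6] jaw yaw -162.1 x [ 0.002 -0.002 -1.   ] F [-0.7 -0.7 -3.9] T [-0.51  0.1   0.04] w 44.6 q [ 0.43  0.45 -0.28  0.   -0.84 -0.12]
```

Emit:
{"name": "arm_command", "arguments": {
  "increments": [
    [[0,0,-3],[0,0,0],1],
    [[0,0,-6],[0,0,0],1],
    [[0,0,-9],[0,0,0],1],
    [[0,0,-9],[0,0,0],1],
    [[0,0,-9],[0,0,0],1]
  ]
}}

```text
clock: 5.7
position: [575.8, 84.6, 90.6]
ee_rot: [0.539, -0.46, -0.537, -0.459]
contact_force: [-1.0, -1.6, -3.7]
gripper_width: 44.7
```

```bash
python3 -c "
from h import *
st()"
```

```text
t5.70 pos [575.8  84.6  90.6] jaw yaw -171.0 x [ 0.001 -0.002 -1.   ] F [-1.  -1.6 -3.7] T [-0.43  0.1   0.03] w 44.7 q [ 0.43  0.45 -0.28  0.   -0.84 -0.27]
```

Emit:
{"name": "arm_command", "arguments": {
  "increments": [
    [[0,0,-4],[0,0,0],1],
    [[0,0,-8],[0,0,0],1],
    [[0,0,-12],[0,0,0],1],
    [[0,0,-12],[0,0,0],1],
    [[0,0,-12],[0,0,0],1]
  ]
}}

```text
clock: 6.2
position: [575.7, 84.5, 90.6]
ee_rot: [-0.488, 0.513, 0.486, 0.512]
contact_force: [-1.0, -0.8, -4.0]
gripper_width: 44.7
```

```bash
python3 -c "
from h import *
st()"
```

```text
t6.20 pos [575.7  84.5  90.6] jaw yaw 177.1 x [ 0.001 -0.003 -1.   ] F [-1.  -0.8 -4. ] T [-0.38  0.22 -0.04] w 44.7 q [ 0.43  0.45 -0.28  0.   -0.84 -0.48]
```

Emit:
{"name": "arm_command", "arguments": {
  "increments": [
    [[0,0,-4],[0,0,0],1],
    [[0,0,-8],[0,0,0],1],
    [[0,0,-12],[0,0,0],1],
    [[0,0,-12],[0,0,0],1],
    [[0,0,-12],[0,0,0],1]
  ]
}}

```text
clock: 6.7
position: [575.7, 84.6, 90.6]
ee_rot: [-0.432, 0.561, 0.431, 0.56]
contact_force: [-0.7, -0.8, -3.5]
gripper_width: 44.6
```

```bash
python3 -c "
from h import *
st()"
```

```text
t6.70 pos [575.7  84.6  90.6] jaw yaw 165.2 x [-0.    -0.003 -1.   ] F [-0.7 -0.8 -3.5] T [-0.32  0.27 -0.02] w 44.6 q [ 0.43  0.45 -0.28  0.   -0.84 -0.69]
```

Emit:
{"name": "arm_command", "arguments": {
  "increments": [
    [[0,0,-4],[0,0,0],1],
    [[0,0,-8],[0,0,0],1],
    [[0,0,-10],[0,0,0],1],
    [[0,0,-10],[0,0,0],1],
    [[0,0,-10],[0,0,0],1]
  ]
}}

```text
clock: 7.2
position: [575.6, 84.6, 90.6]
ee_rot: [-0.382, 0.596, 0.381, 0.595]
contact_force: [0.1, -0.8, -2.6]
gripper_width: 44.8
```

```bash
python3 -c "
from h import *
st()"
```

```text
t7.20 pos [575.6  84.6  90.6] jaw yaw 155.3 x [-0.001 -0.003 -1.   ] F [ 0.1 -0.8 -2.6] T [-0.3   0.34 -0.02] w 44.8 q [ 0.43  0.45 -0.28  0.   -0.84 -0.86]
```

Emit:
{"name": "arm_command", "arguments": {
  "increments": [
    [[0,0,-3],[0,0,0],1],
    [[0,0,-6],[0,0,0],1],
    [[0,0,-8],[0,0,0],1],
    [[0,0,-8],[0,0,0],1],
    [[0,0,-8],[0,0,0],1]
  ]
}}

```text
clock: 7.7
position: [575.0, 84.5, 90.7]
ee_rot: [-0.341, 0.621, 0.339, 0.619]
contact_force: [-3.7, -1.1, -0.8]
gripper_width: 44.5
```

```bash
python3 - <<'E'
from h import *
st();i=0
p,d=imaging.get_image("side");cv2.imwrite("pics/s2.png",cv2.resize(p[120:320,200:440],(720,600),interpolation=2));st()
E
```

```text
t7.70 pos [575.   84.5  90.7] jaw yaw 147.5 x [-0.002 -0.003 -1.   ] F [-3.7 -1.1 -0.8] T [-0.24  1.01  0.81] w 44.5 q [ 0.43  0.45 -0.28  0.   -0.84 -0.99]
t7.75 pos [575.   84.4  90.6] jaw yaw 147.5 x [-0.002 -0.003 -1.   ] F [-3.2 -1.1 -1.8] T [-0.19  1.13  0.89] w 44.9 q [ 0.43  0.45 -0.28  0.   -0.84 -0.99]
```

View pics/s2.png

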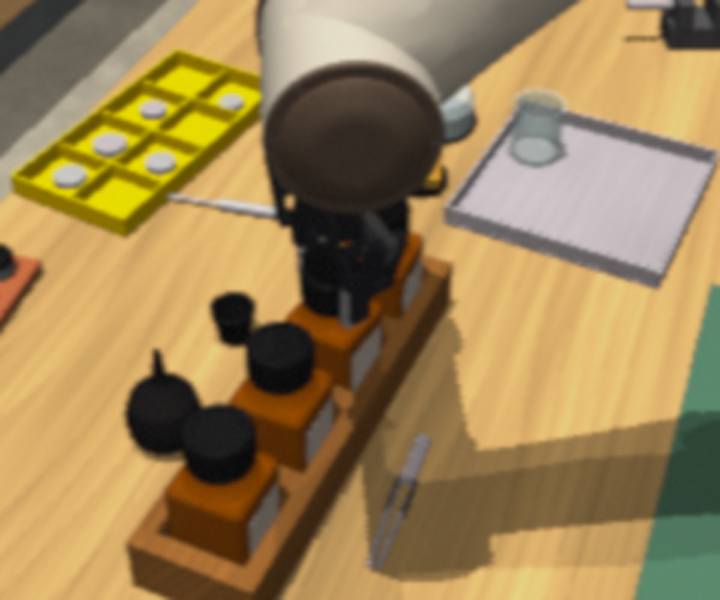

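Emit:
{"name": "arm_command", "arguments": {
  "increments": [
    [[0,0,3],[0,0,0],1],
    [[0,0,5],[0,0,0],1],
    [[0,0,5],[0,0,10],1],
    [[0,0,5],[0,0,30],1],
    [[0,0,5],[0,0,50],1]
  ]
}}

```text
clock: 8.25
position: [575.7, 84.7, 141.6]
ee_rot: [-0.367, 0.606, 0.366, 0.604]
contact_force: [1.0, 0.6, -2.5]
gripper_width: 44.7
```

```bash
python3 -c "
from h import *
st()"
```

```text
t8.25 pos [575.7  84.7 141.6] jaw yaw 152.4 x [-0.001 -0.003 -1.   ] F [ 1.   0.6 -2.5] T [ 0.01 -0.09  0.07] w 44.7 q [ 0.43  0.39 -0.23  0.   -0.96 -0.91]
```

Emit:
{"name": "arm_command", "arguments": {
  "increments": [
    [[0,0,0],[0,0,30],1],
    [[0,0,0],[-25,0,40],1],
    [[0,0,0],[-65,0,40],1],
    [[0,0,0],[-105,0,40],1],
    [[0,0,0],[-140,-15,40],1]
  ]
}}

```text
clock: 8.75
position: [434.9, 70.6, 182.5]
ee_rot: [-0.367, 0.604, 0.366, 0.606]
contact_force: [-0.5, 0.5, -2.8]
gripper_width: 44.7
```

```bash
python3 -c "
from h import *
st()"
```

```text
t8.75 pos [434.9  70.6 182.5] jaw yaw 152.4 x [ 0.002 -0.    -1.   ] F [-0.5  0.5 -2.8] T [ 0.17  0.19 -0.01] w 44.7 q [ 0.53  0.11 -0.5   0.   -0.96 -1.02]
```

Emit:
{"name": "arm_command", "arguments": {
  "increments": [
    [[0,0,0],[-4,-35,0],1],
    [[0,0,0],[-8,-75,0],1],
    [[0,0,0],[-13,-115,0],1],
    [[0,0,0],[-17,-155,0],1],
    [[0,0,0],[-21,-195,-10],1]
  ]
}}

```text
clock: 9.25
position: [415.8, -125.8, 174.9]
ee_rot: [-0.368, 0.602, 0.364, 0.608]
contact_force: [1.4, 0.4, -4.0]
gripper_width: 44.7
```

```bash
python3 -c "
from h import *
st()"
```

```text
t9.25 pos [ 415.8 -125.8  174.9] jaw yaw 152.3 x [ 0.01 -0.   -1.  ] F [ 1.4  0.4 -4. ] T [ 0.05 -0.2  -0.02] w 44.7 q [ 0.08  0.11 -0.53  0.   -0.93 -0.57]
```

Emit:
{"name": "arm_command", "arguments": {
  "increments": [
    [[0,0,0],[-5,-40,-10],1],
    [[0,0,0],[-9,-80,-20],1],
    [[0,0,0],[-14,-120,-30],1],
    [[0,0,0],[-18,-149,-40],1],
    [[0,0,0],[-18,-149,-50],1]
  ]
}}

```text
clock: 9.75
position: [398.6, -278.0, 125.3]
ee_rot: [-0.367, 0.602, 0.361, 0.61]
contact_force: [0.1, 0.0, -4.0]
gripper_width: 44.7
```

```bash
python3 -c "
from h import *
st()"
```

```text
t9.75 pos [ 398.6 -278.   125.3] jaw yaw 152.0 x [ 0.013 -0.002 -1.   ] F [ 0.1  0.  -4. ] T [-0.07  0.02 -0.06] w 44.7 q [-0.28  0.26 -0.48 -0.   -0.82 -0.21]
```

Emit:
{"name": "arm_command", "arguments": {
  "increments": [
    [[0,0,0],[0,2,-12],1],
    [[0,0,0],[0,2,-24],1],
    [[0,0,0],[0,2,-33],1],
    [[0,0,0],[0,2,-38],1],
    [[0,0,0],[0,2,-38],1]
  ]
}}

```text
clock: 10.25
position: [398.6, -275.7, 87.1]
ee_rot: [-0.367, 0.602, 0.361, 0.61]
contact_force: [0.1, 0.3, -3.7]
gripper_width: 44.6
```

```bash
python3 -c "
from h import *
st()"
```

```text
t10.25 pos [ 398.6 -275.7   87.1] jaw yaw 152.0 x [ 0.013 -0.002 -1.   ] F [ 0.1  0.3 -3.7] T [0.03 0.15 0.04] w 44.6 q [-0.27  0.31 -0.53 -0.   -0.72 -0.22]
```

Lower 3 mm more until contact, then release.

Emit:
{"name": "arm_command", "arguments": {
  "increments": [
    [[0,0,0],[0,0,-0.7],1],
    [[0,0,0],[0,0,-1.4],1],
    [[0,0,0],[0,0,-2],1],
    [[0,0,0],[0,0,-2],1],
    [[0,0,0],[0,0,-2],1]
  ]
}}

```text
clock: 10.75
position: [399.1, -275.8, 85.6]
ee_rot: [-0.367, 0.602, 0.361, 0.61]
contact_force: [0.1, 1.4, -1.3]
gripper_width: 44.9
```

```bash
python3 -c "
from h import *
st()"
```

```text
t10.75 pos [ 399.1 -275.8   85.6] jaw yaw 152.0 x [ 0.014 -0.002 -1.   ] F [ 0.1  1.4 -1.3] T [0.22 0.   0.  ] w 44.9 q [-0.27  0.31 -0.53 -0.   -0.71 -0.22]
```

Emit:
{"name": "arm_command", "arguments": {
  "increments": [
    [[0,0,0],[0,0,-0.5],0.6],
    [[0,0,0],[0,0,-0.5],0.2],
    [[0,0,0],[0,0,-0.5],0.2],
    [[0,0,0],[0,0,20],0.2],
    [[0,0,0],[0,0,55],0.2]
  ]
}}

```text
clock: 11.25
position: [397.6, -275.4, 139.4]
ee_rot: [-0.366, 0.603, 0.362, 0.609]
contact_force: [0.5, -0.0, 1.1]
gripper_width: 68.5
```

```bash
python3 -c "
from h import *
st()"
```

```text
t11.25 pos [ 397.6 -275.4  139.4] jaw yaw 152.0 x [ 0.009 -0.    -1.   ] F [ 0.5 -0.   1.1] T [-0.01 -0.03 -0.02] w 68.5 q [-0.27  0.24 -0.47 -0.   -0.86 -0.22]
```

Emit:
{"name": "arm_command", "arguments": {
  "increments": [
    [[0,0,58],[0,10,45],0.2],
    [[0,0,58],[20,60,45],0.2],
    [[0,0,58],[182,444,45],0.2],
    [[0,0,58],[182,444,45],0.2],
    [[0,0,58],[182,444,45],0.2]
  ]
}}

```text
clock: 11.75
position: [475.2, -79.1, 185.2]
ee_rot: [0.564, -0.425, -0.561, -0.433]
contact_force: [1.2, -1.4, -0.7]
gripper_width: 68.3
```

```bash
python3 -c "
from h import *
st()"
```

```text
t11.75 pos [475.2 -79.1 185.2] jaw yaw -164.7 x [ 0.01   0.006 -1.   ] F [ 1.2 -1.4 -0.7] T [-0.05 -0.12 -0.05] w 68.3 q [ 0.17  0.18 -0.41 -0.01 -0.97  0.1 ]
```

Emit:
{"name": "arm_command", "arguments": {
  "increments": [
    [[-0.3,0.6,14.7],[104.8,248,-10],0.2],
    [[-0.3,0.6,14.7],[104.8,248,-10],0.2],
    [[-0.3,0.6,14.7],[104.8,248,-10],0.2],
    [[-0.3,0.6,14.7],[104.8,248,-10],0.2],
    [[-0.3,0.6,14.7],[104.8,248,-20],0.2]
  ]
}}

```text
clock: 12.25
position: [572.9, 151.1, 170.2]
ee_rot: [0.613, -0.352, -0.613, -0.354]
contact_force: [-0.0, -0.7, 1.0]
gripper_width: 68.2
```

```bash
python3 -c "
from h import *
st()"
```

```text
t12.25 pos [572.9 151.1 170.2] jaw yaw -149.9 x [ 0.002  0.003 -1.   ] F [-0.  -0.7  1. ] T [-0.   -0.09 -0.01] w 68.2 q [ 0.53  0.38 -0.16 -0.   -1.03 -0.  ]
```

Emit:
{"name": "arm_command", "arguments": {
  "increments": [
    [[0,0,0],[7.5,17.4,0],0.2],
    [[0,0,0],[7.5,17.4,-20],0.2],
    [[0,0,0],[7.5,17.4,-50],0.2],
    [[0,0,0],[7.5,17.4,-75],0.2],
    [[0,0,0],[7.5,17.4,-80],0.2]
  ]
}}

```text
clock: 12.75
position: [578.5, 167.6, 87.0]
ee_rot: [-0.611, 0.354, 0.614, 0.353]
contact_force: [-0.1, -0.2, 0.1]
gripper_width: 68.5
```

```bash
python3 -c "
from h import *
st()"
```

```text
t12.75 pos [578.5 167.6  87. ] jaw yaw -150.0 x [-0.004  0.    -1.   ] F [-0.1 -0.2  0.1] T [-0.    0.08  0.04] w 68.5 q [ 0.55  0.48 -0.23 -0.   -0.86 -0.02]
```

Emit:
{"name": "arm_command", "arguments": {
  "increments": [
    [[0,0,0],[1.5,0.9,3],0.2],
    [[0,0,0],[1.5,0.9,3],1],
    [[0,0,0],[1.5,0.9,3],1],
    [[0,0,0],[1.5,0.9,3],1],
    [[0,0,0],[1.5,0.9,3],1]
  ]
}}

```text
clock: 13.25
position: [580.8, 168.7, 91.9]
ee_rot: [-0.612, 0.353, 0.613, 0.353]
contact_force: [-1.9, -0.1, 5.8]
gripper_width: 44.7
```

```bash
python3 -c "
from h import *
st()"
```

```text
t13.25 pos [580.8 168.7  91.9] jaw yaw -149.9 x [-0.001  0.001 -1.   ] F [-1.9 -0.1  5.8] T [-0.18  0.4  -0.05] w 44.7 q [ 0.55  0.48 -0.22 -0.   -0.87 -0.02]
```

Emit:
{"name": "arm_command", "arguments": {
  "increments": [
    [[0,0,-3],[0,0,0],1],
    [[0,0,-6],[0,0,0],1],
    [[0,0,-9],[0,0,0],1],
    [[0,0,-12],[0,0,0],1],
    [[0,0,-12],[0,0,0],1]
  ]
}}

```text
clock: 13.75
position: [580.8, 169.0, 92.0]
ee_rot: [-0.572, 0.415, 0.573, 0.416]
contact_force: [-0.2, 0.8, -0.2]
gripper_width: 44.7
```

```bash
python3 -c "
from h import *
st()"
```

```text
t13.75 pos [580.8 169.   92. ] jaw yaw -161.9 x [-0.001  0.002 -1.   ] F [-0.2  0.8 -0.2] T [ 0.13  0.09 -0.03] w 44.7 q [ 0.55  0.48 -0.22 -0.   -0.87 -0.23]
```

Emit:
{"name": "arm_command", "arguments": {
  "increments": [
    [[0,0,-3],[0,0,0],1],
    [[0,0,-6],[0,0,0],1],
    [[0,0,-9],[0,0,0],1],
    [[0,0,-9],[0,0,0],1],
    [[0,0,-9],[0,0,0],1]
  ]
}}

```text
clock: 14.25
position: [580.8, 169.1, 92.0]
ee_rot: [-0.538, 0.458, 0.539, 0.459]
contact_force: [-0.4, 0.9, 0.2]
gripper_width: 44.3
```

```bash
python3 -c "
from h import *
st()"
```

```text
t14.25 pos [580.8 169.1  92. ] jaw yaw -170.9 x [-0.     0.002 -1.   ] F [-0.4  0.9  0.2] T [0.21 0.05 0.  ] w 44.3 q [ 0.55  0.48 -0.22 -0.   -0.87 -0.39]
```

Emit:
{"name": "arm_command", "arguments": {
  "increments": [
    [[0,0,-4],[0,0,0],1],
    [[0,0,-8],[0,0,0],1],
    [[0,0,-10],[0,0,0],1],
    [[0,0,-10],[0,0,0],1],
    [[0,0,-10],[0,0,0],1]
  ]
}}

```text
clock: 14.75
position: [580.8, 169.0, 92.0]
ee_rot: [-0.496, 0.503, 0.497, 0.504]
contact_force: [-0.7, 0.5, 0.0]
gripper_width: 44.7
```

```bash
python3 -c "
from h import *
st()"
```

```text
t14.75 pos [580.8 169.   92. ] jaw yaw 179.2 x [ 0.     0.002 -1.   ] F [-0.7  0.5  0. ] T [ 0.1   0.05 -0.06] w 44.7 q [ 0.55  0.48 -0.22 -0.   -0.87 -0.56]
```

Emit:
{"name": "arm_command", "arguments": {
  "increments": [
    [[0,0,-4],[0,0,0],1],
    [[0,0,-8],[0,0,0],1],
    [[0,0,-10],[0,0,0],1],
    [[0,0,-10],[0,0,0],1],
    [[0,0,-10],[0,0,0],1]
  ]
}}

```text
clock: 15.25
position: [580.8, 169.0, 92.0]
ee_rot: [-0.451, 0.544, 0.452, 0.545]
contact_force: [-1.5, 0.3, -0.0]
gripper_width: 44.6
```

```bash
python3 -c "
from h import *
st()"
```

```text
t15.25 pos [580.8 169.   92. ] jaw yaw 169.3 x [ 0.001  0.002 -1.   ] F [-1.5  0.3 -0. ] T [ 0.11  0.02 -0.01] w 44.6 q [ 0.55  0.48 -0.22 -0.   -0.87 -0.74]
```

Emit:
{"name": "arm_command", "arguments": {
  "increments": [
    [[0,0,-4],[0,0,0],1],
    [[0,0,-8],[0,0,0],1],
    [[0,0,-10],[0,0,0],1],
    [[0,0,-10],[0,0,0],1],
    [[0,0,-10],[0,0,0],1]
  ]
}}

```text
clock: 15.75
position: [580.8, 169.0, 92.0]
ee_rot: [-0.402, 0.581, 0.403, 0.582]
contact_force: [0.0, 0.5, -1.2]
gripper_width: 44.6
```

```bash
python3 -c "
from h import *
st()"
```

```text
t15.75 pos [580.8 169.   92. ] jaw yaw 159.4 x [ 0.001  0.002 -1.   ] F [ 0.   0.5 -1.2] T [ 0.05  0.04 -0.07] w 44.6 q [ 0.55  0.48 -0.22 -0.   -0.87 -0.91]
```

Emit:
{"name": "arm_command", "arguments": {
  "increments": [
    [[0,0,-4],[0,0,0],1],
    [[0,0,-7],[0,0,0],1],
    [[0,0,-9],[0,0,0],1],
    [[0,0,-9],[0,0,0],1],
    [[0,0,-9],[0,0,0],1]
  ]
}}

```text
clock: 16.25
position: [579.9, 167.7, 91.9]
ee_rot: [-0.357, 0.611, 0.356, 0.61]
contact_force: [-2.6, -4.3, 1.5]
gripper_width: 44.6
```

```bash
python3 -c "
from h import *
st()"
```

```text
t16.25 pos [579.9 167.7  91.9] jaw yaw 150.6 x [-0.001 -0.001 -1.   ] F [-2.6 -4.3  1.5] T [-1.4   0.86  1.37] w 44.6 q [ 0.55  0.48 -0.22  0.   -0.87 -1.06]
```

Emit:
{"name": "arm_command", "arguments": {
  "increments": [
    [[0,0,3],[0,0,0],1],
    [[0,0,5],[0.5,0.8,0],1],
    [[0,0,5],[0.5,0.8,10],1],
    [[0,0,5],[0.5,0.8,30],1],
    [[0,0,5],[0.5,0.8,50],1]
  ]
}}

```text
clock: 16.75
position: [580.0, 168.7, 141.8]
ee_rot: [-0.382, 0.596, 0.382, 0.594]
contact_force: [0.0, 0.0, -4.3]
gripper_width: 44.4
```

```bash
python3 -c "
from h import *
st()"
```

```text
t16.75 pos [580.  168.7 141.8] jaw yaw 155.4 x [-0.002 -0.    -1.   ] F [ 0.   0.  -4.3] T [ 0.07 -0.02  0.05] w 44.4 q [ 0.55  0.43 -0.17 -0.   -0.98 -0.98]
```

Emit:
{"name": "arm_command", "arguments": {
  "increments": [
    [[0,0,0],[0,0,30],1],
    [[0,0,0],[-25,0,42],1],
    [[0,0,0],[-65,0,42],1],
    [[0,0,0],[-105,0,42],1],
    [[0,0,0],[-140,-15,42],1]
  ]
}}

```text
clock: 17.25
position: [438.4, 154.6, 183.8]
ee_rot: [-0.381, 0.596, 0.383, 0.595]
contact_force: [-1.7, 0.7, -3.8]
gripper_width: 44.8
```

Emit:
{"name": "arm_command", "arguments": {
  "increments": [
    [[0,0,0],[-4,-35,0],1],
    [[0,0,0],[-8,-75,0],1],
    [[0,0,0],[-13,-115,0],1],
    [[0,0,0],[-17,-155,0],1],
    [[0,0,0],[-21,-195,0],1]
  ]
}}

```text
clock: 17.75
position: [417.0, -41.3, 184.1]
ee_rot: [-0.38, 0.595, 0.382, 0.596]
contact_force: [1.7, 0.0, -3.9]
gripper_width: 44.5
```

```bash
python3 -c "
from h import *
st()"
```

```text
t17.75 pos [417.  -41.3 184.1] jaw yaw 155.2 x [-0.001  0.004 -1.   ] F [ 1.7  0.  -3.9] T [-0.01 -0.1  -0.07] w 44.5 q [ 0.29  0.07 -0.53 -0.   -0.96 -0.72]
```

Emit:
{"name": "arm_command", "arguments": {
  "increments": [
    [[0,0,0],[-3,-36,0],1],
    [[0,0,0],[-6,-72,0],1],
    [[0,0,0],[-8,-108,-10],1],
    [[0,0,0],[-10.3,-142,-25],1],
    [[0,0,0],[-10.3,-142,-40],1]
  ]
}}

```text
clock: 18.25
position: [406.8, -185.9, 144.0]
ee_rot: [-0.378, 0.596, 0.38, 0.598]
contact_force: [0.9, 0.6, -4.5]
gripper_width: 45.0
```

```bash
python3 - <<'E'
from h import *
st();p,d=imaging.get_image("scene");cv2.imwrite("pics/sc3.png",cv2.resize(p[80:310,140:440],(780,598),interpolation=2))
E
```

```text
t18.25 pos [ 406.8 -185.9  144. ] jaw yaw 154.8 x [ 0.002  0.004 -1.   ] F [ 0.9  0.6 -4.5] T [ 0.08 -0.04  0.01] w 45.0 q [-0.07  0.17 -0.53 -0.01 -0.86 -0.37]
```

View pics/sc3.png

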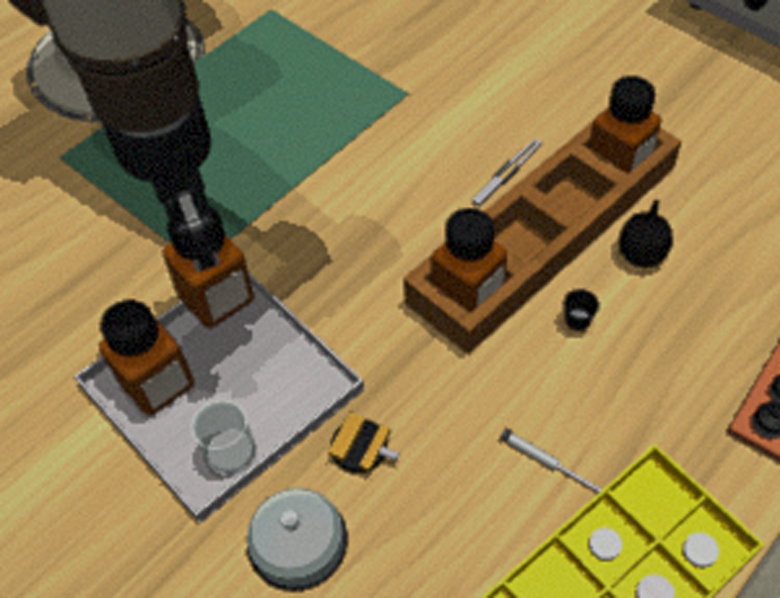

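The first bottle stands upright in the tray at (145,355) in the crop. The second hangs over its spot at (210,275), and everything else is undisturbed.

Emit:
{"name": "arm_command", "arguments": {
  "increments": [
    [[0,0,0],[0,0,-18],1],
    [[0,0,0],[0,0,-36],1],
    [[0,0,0],[0,0,-48],1],
    [[0,0,0],[0,0,-55],1],
    [[0,0,0],[0,0,-55],1]
  ]
}}

```text
clock: 18.8
position: [404.7, -184.3, 87.6]
ee_rot: [-0.376, 0.597, 0.382, 0.596]
contact_force: [-3.4, -1.0, 4.7]
gripper_width: 44.5
```

Emit:
{"name": "arm_command", "arguments": {
  "increments": [
    [[0,0,0],[0,0,-0.5],1],
    [[0,0,0],[0,0,-1],1],
    [[0,0,0],[0,0,-1.5],1],
    [[0,0,0],[0,0,-1.5],1],
    [[0,0,0],[0,0,-1.5],1]
  ]
}}

```text
clock: 19.3
position: [405.6, -184.6, 87.5]
ee_rot: [-0.377, 0.597, 0.381, 0.597]
contact_force: [-3.2, -0.9, 6.3]
gripper_width: 44.8
```

```bash
python3 -c "
from h import *
st()"
```

```text
t19.30 pos [ 405.6 -184.6   87.5] jaw yaw 154.9 x [-0.003  0.005 -1.   ] F [-3.2 -0.9  6.3] T [-0.1   0.8   0.03] w 44.8 q [-0.06  0.26 -0.61 -0.01 -0.71 -0.37]
```

On the floor; release and rise, then go to pocket 4.

Emit:
{"name": "arm_command", "arguments": {
  "increments": [
    [[0,0,0],[0,0,0.5],0.6],
    [[0,0,0],[0,0,0.5],0.2],
    [[0,0,0],[0,0,0.5],0.2],
    [[0,0,0],[0,0,20],0.2],
    [[0,0,0],[0,0,60],0.2]
  ]
}}

```text
clock: 19.8
position: [403.8, -184.2, 145.8]
ee_rot: [-0.375, 0.599, 0.383, 0.595]
contact_force: [1.0, 1.4, 0.1]
gripper_width: 68.3
```

Emit:
{"name": "arm_command", "arguments": {
  "increments": [
    [[0,0,0],[0,0,40],0.2],
    [[0,0,55],[30,45,45],0.2],
    [[0,0,55],[179,436,45],0.2],
    [[0,0,55],[179,436,45],0.2],
    [[0,0,55],[179,436,45],0.2]
  ]
}}

```text
clock: 20.3
position: [486.0, -0.8, 191.1]
ee_rot: [-0.537, 0.459, 0.542, 0.454]
contact_force: [1.4, 0.1, 0.5]
gripper_width: 68.1
```

```bash
python3 -c "
from h import *
st()"
```

```text
t20.30 pos [486.   -0.8 191.1] jaw yaw -170.4 x [-0.01  -0.001 -1.   ] F [1.4 0.1 0.5] T [-0.04 -0.11 -0.03] w 68.1 q [ 0.33  0.19 -0.38 -0.   -1.01 -0.16]
```

Emit:
{"name": "arm_command", "arguments": {
  "increments": [
    [[0,-0.5,20],[99.3,253,-15],0.2],
    [[0,-0.5,20],[99.3,253,-15],0.2],
    [[0,-0.5,20],[99.3,253,-15],0.2],
    [[0,-0.5,20],[99.3,253,-15],0.2],
    [[0,-0.5,20],[99.3,253,-15],0.2]
  ]
}}

```text
clock: 20.8
position: [577.0, 232.0, 177.4]
ee_rot: [0.612, -0.356, -0.611, -0.355]
contact_force: [0.1, -0.7, 1.1]
gripper_width: 68.4
```

```bash
python3 -c "
from h import *
st()"
```

```text
t20.80 pos [577.  232.  177.4] jaw yaw -150.4 x [ 0.    -0.002 -1.   ] F [ 0.1 -0.7  1.1] T [-0.02 -0.09  0.01] w 68.4 q [ 0.64  0.42 -0.08  0.   -1.07 -0.13]
```

Emit:
{"name": "arm_command", "arguments": {
  "increments": [
    [[0,0,0],[8,20,0],0.2],
    [[0,0,0],[8,20,-20],0.2],
    [[0,0,0],[8,20,-50],0.2],
    [[0,0,0],[8,20,-80],0.2],
    [[0,0,0],[8,20,-86],0.2]
  ]
}}

```text
clock: 21.3
position: [582.9, 251.0, 87.3]
ee_rot: [-0.61, 0.359, 0.612, 0.353]
contact_force: [0.5, -0.2, 0.3]
gripper_width: 68.4
```

```bash
python3 -c "
from h import *
st()"
```

```text
t21.30 pos [582.9 251.   87.3] jaw yaw -150.4 x [-0.006 -0.006 -1.   ] F [ 0.5 -0.2  0.3] T [-0.01  0.03  0.03] w 68.4 q [ 0.66  0.53 -0.14  0.   -0.91 -0.15]
```

Emit:
{"name": "arm_command", "arguments": {
  "increments": [
    [[0.2,-0.3,0],[2,1.2,2.5],0.2],
    [[0.2,-0.3,0],[2,1.2,2.5],1],
    [[0.2,-0.3,0],[2,1.2,2.5],1],
    [[0.2,-0.3,0],[2,1.2,2.5],1],
    [[0.2,-0.3,0],[2,1.2,2.5],1]
  ]
}}

```text
clock: 21.8
position: [585.7, 252.6, 91.7]
ee_rot: [0.612, -0.356, -0.61, -0.356]
contact_force: [-1.5, -1.0, 5.5]
gripper_width: 44.8
```

```bash
python3 -c "
from h import *
st()"
```

```text
t21.80 pos [585.7 252.6  91.7] jaw yaw -150.4 x [ 0.002 -0.001 -1.   ] F [-1.5 -1.   5.5] T [-0.05  0.38  0.03] w 44.8 q [ 0.66  0.53 -0.14  0.   -0.91 -0.15]
```

Emit:
{"name": "arm_command", "arguments": {
  "increments": [
    [[0,0,-3],[0,0,0],1],
    [[0,0,-6],[0,0,0],1],
    [[0,0,-9],[0,0,0],1],
    [[0,0,-12],[0,0,0],1],
    [[0,0,-12],[0,0,0],1]
  ]
}}

```text
clock: 22.3
position: [585.8, 252.4, 91.8]
ee_rot: [0.573, -0.416, -0.571, -0.415]
contact_force: [0.8, -1.8, -1.0]
gripper_width: 44.6
```

```bash
python3 -c "
from h import *
st()"
```

```text
t22.30 pos [585.8 252.4  91.8] jaw yaw -162.0 x [ 0.002 -0.003 -1.   ] F [ 0.8 -1.8 -1. ] T [-0.44 -0.19  1.89] w 44.6 q [ 0.66  0.53 -0.14  0.   -0.91 -0.35]
```

Pocket 4 is tight: 1.9 N m after 12°. I'll back off, release and rise.

Emit:
{"name": "arm_command", "arguments": {
  "increments": [
    [[0,0,6],[0,0,0],1],
    [[0,0,9],[0,0,0],1],
    [[0,0,9],[0,0,0],0.2],
    [[0,0,9],[0,0,0],0.2],
    [[0,0,9],[0,0,30],0.2]
  ]
}}

```text
clock: 22.8
position: [583.2, 250.9, 117.8]
ee_rot: [-0.602, 0.374, 0.603, 0.367]
contact_force: [-0.8, 0.3, 0.2]
gripper_width: 68.6
```

Emit:
{"name": "arm_command", "arguments": {
  "increments": [
    [[0,0,0],[0,0,40],0.2],
    [[0,0,0],[0,0,80],0.2],
    [[0,0,0],[-50,-20,110],0.2],
    [[0,0,0],[-100,-30,120],0.2],
    [[0,0,0],[-120,-30,120],0.2]
  ]
}}

```text
clock: 23.3
position: [461.6, 220.2, 239.9]
ee_rot: [-0.602, 0.373, 0.602, 0.369]
contact_force: [0.2, 1.0, 0.3]
gripper_width: 68.6
```

Emit:
{"name": "arm_command", "arguments": {
  "increments": [
    [[0,0,0],[0,0,0],0.2],
    [[0,0,0],[0,0,0],0.2],
    [[0,0,0],[0,0,0],0.2],
    [[0,0,0],[0,0,0],0.2],
    [[0,0,0],[0,0,0],0.2]
  ]
}}

```text
clock: 23.8
position: [462.2, 220.2, 239.1]
ee_rot: [-0.601, 0.374, 0.602, 0.369]
contact_force: [0.5, -0.1, 0.5]
gripper_width: 68.6
```

```bash
python3 - <<'E'
from h import *
st();p,d=imaging.get_image("scene");cv2.imwrite("pics/sc4.png",cv2.resize(p[80:310,140:440],(780,598),interpolation=2))
i,f=ray("scene",0);Rm=R.from_quat(i["rotation"]).as_matrix()
v,u=np.mgrid[:400,:640];P=np.dstack([(u-i["cx"])/f*d,(v-i["cy"])/f*d,d])@Rm.T+i["eye"]
m=(d>0)&(P[...,2]>116)&(P[...,2]<130)&(abs(P[...,0]-500)<130)&(abs(P[...,1]+20)<330)
k,l,s,c=cv2.connectedComponentsWithStats(m.astype(np.uint8))
for j in range(1,k):
    if s[j,4]>60:
        q=P[l==j];q=q[abs(q[:,2]-np.percentile(q[:,2],70))<2];A=np.c_[q[:,:2]-q[:,:2].mean(0),np.ones(len(q))]
        (a,b),r=cv2.minEnclosingCircle(q[:,:2].astype(np.float32));print(np.round([a,b,r,np.median(q[:,2])],1),"slope",np.linalg.lstsq(A,q[:,2],rcond=None)[0][:2].round(3), "tray frame",(np.array([[.995,-.1],[.1,.995]])@(np.array([a,b])-[450,-235])).round(1))
E
```

```text
t23.80 pos [462.2 220.2 239.1] jaw yaw -153.4 x [-0.005 -0.005 -1.   ] F [ 0.5 -0.1  0.5] T [-0.02 -0.04 -0.01] w 68.6 q [ 0.76  0.19 -0.25  0.   -1.14 -0.3 ]
[585.7 251.9  22.4 125.8] slope [ 0.005 -0.006] tray frame [ 86.3 498. ]
[570.8   0.7  23.4 126.1] slope [ 0.006 -0.001] tray frame [ 96.6 246.6]
[ 407.1 -185.7   23.   121.3] slope [ 0.001 -0.008] tray frame [-47.7  44.7]
[ 401.1 -275.7   23.1  121.4] slope [0.005 0.003] tray frame [-44.6 -45.4]
```

View pics/sc4.png

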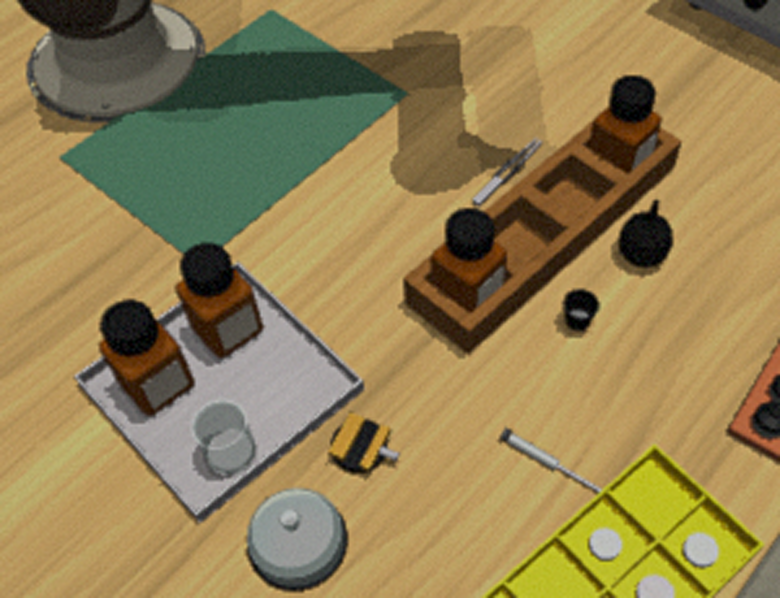

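Both loose-capped bottles stand upright in the tray, at crop (145,355) and (220,300). The tight ones are still in pockets 1 and 4, nothing else has moved, and the arm is clear. Handing in.

```bash
python3 -c "
from h import *
print(arm.job_done())"
```

```text
the job is handed in; nothing more can be done
None
```

I twisted all four caps clockwise; the caps in pockets 2 and 3 were loose. I screwed both home, and those two bottles now stand in the drip tray. The job was handed in at about 24 s of the 72 s limit; no verdict was reported.

| Pocket | Twist result | Outcome |
|---|---|---|
| 1 | Tight: 1.1 N m after about 12° | Left in place |
| 2 | Loose: turned easily, stopped after about 62° at 0.8–0.9 N m | Standing in the tray |
| 3 | Loose: turned easily, stopped after about 59° at 1.4 N m | Standing in the tray |
| 4 | Tight: 1.9 N m after about 12° | Left in place |

**Last checks (final camera depth):**
- **Tray bottles:** they stand at tray coordinates of about (-45, -45) and (-48, 45) mm. Their caps are level to under 0.01 rad, and the cap tops are at 121 mm, against 122 mm expected for standing on the tray floor.
- **Pockets 1 and 4:** these caps are within about 2 mm of where they started.
- **Other items:** in the final picture, everything else on the bench looks unmoved and the gripper is clear of everything.

**Limits of the checks:**
- **Cap seating:** I judged this only from the torque stop. I turned each cap back about 5° to ease it before lifting, which is inside the pocket play and the 0.2 rad limit. I did not measure the seating again after placing.
- **Bottle names:** the judging text names bottles a and c as the ones for the tray. It doesn't say which pockets they stand in, so I went by the torque I felt. If the letters simply follow pocket order, that disagrees with my result for pockets 1 and 2.

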